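Free the seized hook-rail pin

TASK

The red-handled pin has seized in its mug-rail bracket: grip its handle and, while pulling up, twist it about 30 degrees anticlockwise (seen from above) and then about 30 degrees clockwise of where it started, beginning before it has come up and working it like this until it slides out. Then stand the pin foot first in the red spoon cup, lowering it to the cup's floor before you let go. Leave the green-handled pin where it is, and leave the cup upright.

Things in the scene. Friction and masses are not known exactly. Their poses are not given: they have to be found in the camera images.
- red_pin: Pin to draw: steel shaft 14 mm diameter, 72 mm long, 0.11 kg, under a red T-handle bar with one white end. Origin: centre of the shaft's foot, z up the shaft. Bar 64 mm along x, 16 mm along y (pinch here), 22 mm high, from 70 to 92 mm above the origin. White end at +x. Starts upright, foot on the bore's floor, 50 mm deep; 20 mm free under the bar.
- red_pin_end (a point): Point in the red handle's white end: 28 mm from the shaft axis along the pin's +x, 81 mm above its origin.
- red_bracket: Fixed steel bracket of the red pin: plate 100 x 90 mm, grey block 60 x 56 mm, 59 mm high; upright bore, floor 8 mm up. Origin on the plank under the bore's axis. Rail arm along +x to 190 mm, under 60 mm high. Handle starts within 6 degrees of the bracket's x. Spring pads grip the shaft up to 45 mm of rise: a straight pull takes 15 to 24 N, less while turning (up to 0.15 N m).
- cup: Loose red plastic spoon cup, empty, upright: straight-walled, 66 mm outside and 58 mm inside diameter, 60 mm high, floor 4 mm thick, 0.25 kg. Origin at the centre of its underside, z up. The pin will stand or lean in it, handle above the rim.
- green_pin: Bystander: an identical pin with a green handle, in a second bracket like the first. Origin at the foot of its shaft. To be left in place.
Things that resemble listed ones, but are neither listed nor needed, are in the scene too. Leave any blue look-alike of the cup alone. What is meant by the red_pin is not yellow, and is the smaller of those in its own colour.

How it is judged (in metres and radians):
On the way, in this order (a step that is already met when the one before it is completed fails the run):
1. the red pin, still within 15 mm of fully home, has been twisted anticlockwise to at least 15 degrees from the bracket's x (y of red_pin_end in the frame of red_bracket above 0.0073 m and z of red_pin in the frame of red_bracket below 0.023 m and horizontal distance between red_pin and red_bracket below 0.006 m), for 0.05 s.
2. the red pin has risen at least 2 mm, is still at least 8 mm in its bore, and has been twisted clockwise to at least 15 degrees the other way (y of red_pin_end in the frame of red_bracket below -0.0073 m and z of red_pin in the frame of red_bracket between 0.01 and 0.05 m and horizontal distance between red_pin and red_bracket below 0.006 m), for 0.05 s.
At the end, for the whole second after the job is handed in: The red pin is in the cup foot down: its foot within 30 mm of the cup's axis and less than 25 mm above the cup's underside, leaning less than 57 degrees; the cup stands upright (within 10 degrees) on the plank; both are released and at rest (horizontal distance between red_pin and cup below 0.03 m and z of red_pin in the frame of cup between -0.003 and 0.025 m and angle between red_pin's own z axis and vertical below 1 rad and angle between cup's own z axis and vertical below 0.17 rad and height (world z) of cup below 0.01 m and linear speed of each of red_pin, cup below 0.02 m/s); the robot touches nothing.
It fails at once if the green-handled pin has been moved by more than 12 mm (distance of green_pin from where it was at the start of the episode above 0.012 m).
It fails at once if the red pin is dropped into the cup (its foot moves faster than 0.6 m/s inside the cup) (horizontal distance between red_pin and cup below 0.03 m and z of red_pin in the frame of cup below 0.06 m and linear speed of red_pin above 0.6 m/s).
It fails at once if the cup is knocked over (angle between cup's own z axis and vertical above 0.6 rad).
It also fails if it takes over 53 s, if anything falls off the work surface, if the arm or the gripper's body presses on something with over 40 N, if the wrist force passes 120 N, or if a joint passes its speed limit or range.

ROBOT

A 7-joint arm with a two-finger parallel gripper is mounted at the origin on the work surface. World frame = base frame: x ahead of the robot, y to its left, z up, the work surface at z = 0. Lengths are in m, angles in degrees, forces in N, time in s.
With the tool pointing down it reaches from about 0.425 to 0.875 m from the base axis. Payload 4.7 kg.
Tool frame: the origin (TCP) lies at the very end of the fingers, on their centre line; the grasp point (between the pads) lies 19 mm behind it; z points along the fingers, y is the line along which they close (so a half turn about z gives the same grasp; the last joint's range is limited). The gripper opens to 87 mm and grips with 3 to 60 N. Pads are 19 mm wide; open, the fingers measure 117 mm over their backs; the gripper's body (75 mm by 190 mm) begins 51 mm behind the grasp point.
Start: joints at [-65.77, 18.392, -4.016, 83.108, 1.295, 78.541, -3.26], TCP at [0.258, 0.596, 0.223] pointing down, gripper open.
Joint ranges: [-163.93, 163.93], [-17.29, 119.83], [-79.2, 71.16], [3.27, 140.29], [-89.18, 269.18], [5.43, 117.66], [-154.24, 154.24]. Speed limits (degrees/s): [147.25, 147.25, 180, 180, 180, 180, 180].

INTERFACE

Orientations are given as [roll, pitch, yaw] about the fixed x, y, z axes, in that order (R = Rz(yaw) Ry(pitch) Rx(roll)).
In Python, from cell import telemetry, cams, env gives the robot as it stands.
- The arm moves only by the tool arm_command, never from a script. Its argument "series" is text: rows parted by semicolons, each of 5 numbers parted by spaces: the shift along the tool's x, y, z in mm, then the turn about the tool's z in rad, then the closure in counts, from 0 (fully open) to 255 (shut). A call has 1 to 20 rows; each row shifts and turns the commanded pose from where the row before left it, along the tool's axes as they then stand; what a row does not reach is not made up. A row lasts 1/12 s, in which the tool goes at most 41.7 mm and 7.16 degrees, less where a joint would pass 70% of its speed; a pose out of reach is approached as far as the arm can. A call is refused whole if a number of a shift passes 41.7 or a number of a turn 0.125, either way. A call with a gripper value outside its range is refused whole. The fingers move at their own pace and stop on an object; "squeeze" is the grip in N (left out, the last holds). Time passes only in rows, so rows that do not move let the fingers close. It gives the time, the measured TCP pose, the force, the opening and the grip force at its end, in the units of the state.
- telemetry.get_obs(): the state, without advancing time (a new reading comes with each control period).
- cams.read_camera(name): name is "side" or "top"; returns the picture (400x640x3 uint8, blue, green, red); there is no depth.
- cams.calibration(name): a dict with "K" (3x3 intrinsics, pixels), "origin" and "rotation" of the camera in the world. Camera axes: x right, y down, z forward; pixel columns grow to the right and rows downward; lengths in m; the calibration is good to about 2 mm. A picture is of the moment at which its call begins. calibration takes no time and is no camera call.
- env.sign_off(): hands the job in; it is judged then, once.
The state is a dict: "time_s": time; "qpos": joint angles; "joint_velocities": joint speeds; "effort": joint torques, N m; "tool_pos": TCP position; "tool_rot": TCP orientation; "force": force on the tool from outside, world axes, zero at the start; "wrist_torque": the same for the moment, N m; "grip_width": finger opening in m; "grasp_force": force on a finger pad.
Only numpy, scipy, OpenCV 4.12 (cv2) and the standard library are available. Lean on these libraries where they do the work, as an engineer would, in place of code of your own. Each camera call takes 0.05 s, during which the arm holds its last target. There are 200 camera calls.

## Working session

There is one attempt and no reset: what is moved stays moved. The work goes in short steps, Python scripts to look and compute and a tool call to move; the robot and the scene stay as the last step left them, time stands still between calls to the robot, and variables do not carry over. Pictures are saved under pics/ and viewed, at most 10 in all, crops included, and the job is handed in when it is done.

Besides the shell and the picture viewer there is one more tool, called after "Emit:" as name(argument=value, ...), one argument or row to a line, values as JSON. arm_command: Moves the arm, as the interface text tells. Its arguments: {"type":"object","properties":{"series":{"type":"string"},"squeeze":{"type":"number"}},"required":["series"]}

```bash
mkdir -p pics; python3 - <<'E'
from cell import telemetry,cams
import cv2
for n in("top","side"):
    cv2.imwrite(f"pics/{n}0.png",cams.read_camera(n)); c=cams.calibration(n); print(n,c)
o=telemetry.get_obs();print(o)
E
```

```text
top {'K': array([[505.43840185,   0.        , 317.91446774],
       [  0.        , 505.43840185, 202.33410081],
       [  0.        ,   0.        ,   1.        ]]), 'origin': array([0.44740995, 0.06388527, 1.27254356]), 'rotation': array([-174.87480883,   -0.31153008,  -89.06559928])}
side {'K': array([[420.17582444,   0.        , 317.01647447],
       [  0.        , 420.17582444, 199.42468449],
       [  0.        ,   0.        ,   1.        ]]), 'origin': array([ 0.16124683, -0.51003425,  0.47467712]), 'rotation': array([-119.04291713,   -0.62741814,  -31.38864302])}
{'time_s': 0.1, 'qpos': array([-65.77067912,  18.43540959,  -4.01645359,  83.16544093,
         1.29366326,  78.53872551,  -3.26098125]), 'joint_velocities': array([ 0.05314343, -0.08427757,  0.04533445, -0.18835027, -0.05935903,
       -0.04441251, -0.01178177]), 'effort': array([-1.03146423e-03, -4.92572951e+01, -4.06069402e-01, -3.13393199e+01,
       -6.40907488e-02,  3.95360647e-02,  6.62878324e-05]), 'tool_pos': array([0.25821288, 0.59600766, 0.22158586]), 'tool_rot': array([-1.79905578e+02,  3.60504935e-03,  1.56579849e+02]), 'force': array([-0.57983463, -0.34642535, -0.14991469]), 'wrist_torque': array([-0.03201681,  0.00733425,  0.03360213]), 'grasp_force': 0.0, 'grip_width': 0.08709860808972276}
```

View pics/top0.png

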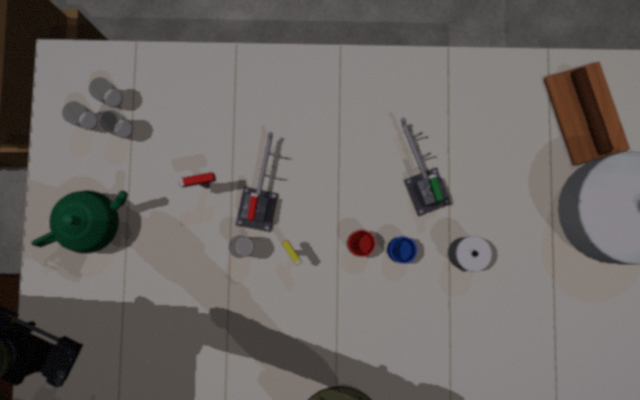

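View pics/side0.png

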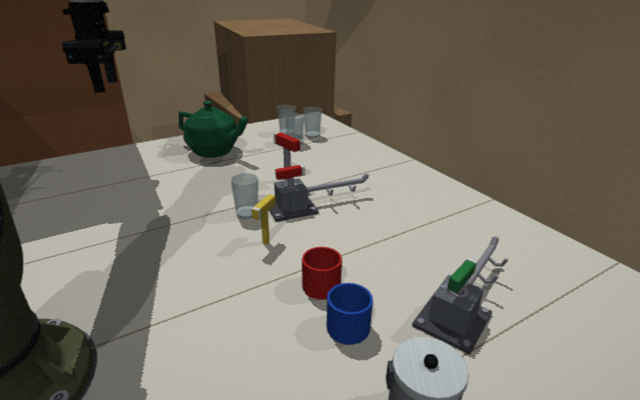

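Top view, candidates for the pin: red handle in the bracket at (252,207); a larger red pin standing free at (197,180); a yellow one at (291,252); green at (436,188). By the description I choose the bracketed one at (252,207). The red cup is at (361,243), with the blue look-alike at (402,250). I'll check this in a close crop.

```bash
python3 - <<'E'
import cv2,numpy as np
t=cv2.imread("pics/top0.png");s=cv2.imread("pics/side0.png")
a=cv2.resize(t[110:260,170:320],(600,600),interpolation=cv2.INTER_CUBIC)  # x4
cv2.imwrite("pics/c1.png",cv2.convertScaleAbs(a,alpha=1.6))
b=cv2.resize(t[225:265,340:420],(800,400),interpolation=cv2.INTER_CUBIC)
b2=cv2.resize(s[130:220,265:385],(800,600),interpolation=cv2.INTER_CUBIC)
cv2.imwrite("pics/c2.png",cv2.convertScaleAbs(b2,alpha=1.3))
hsv=cv2.cvtColor(t,cv2.COLOR_BGR2HSV)
m=(((hsv[...,0]<8)|(hsv[...,0]>172))&(hsv[...,1]>150)&(hsv[...,2]>60)).astype(np.uint8)
n,l,st,c=cv2.connectedComponentsWithStats(m)
for i in range(1,n):
    if st[i,4]>30: print(st[i],c[i])
E
```

```text
[184 173  30  13 238] [198.6092437  178.94957983]
[248 197  10  23 157] [252.02547771 207.89171975]
[348 231  27  25 467] [361.96573876 242.92291221]
```

View pics/c1.png

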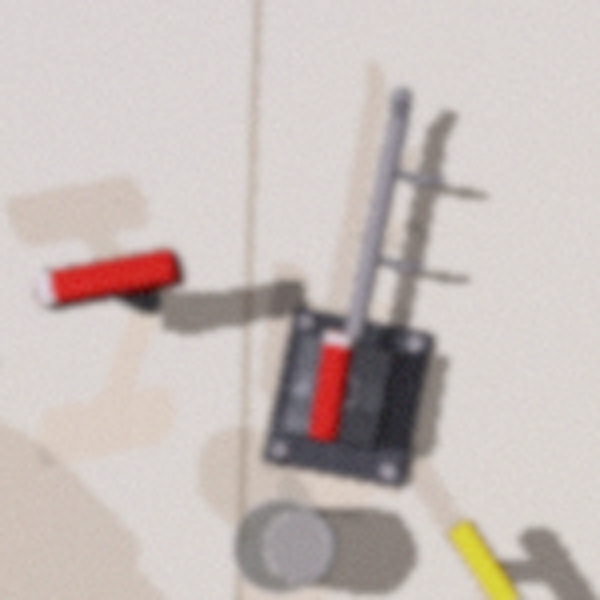

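View pics/c2.png

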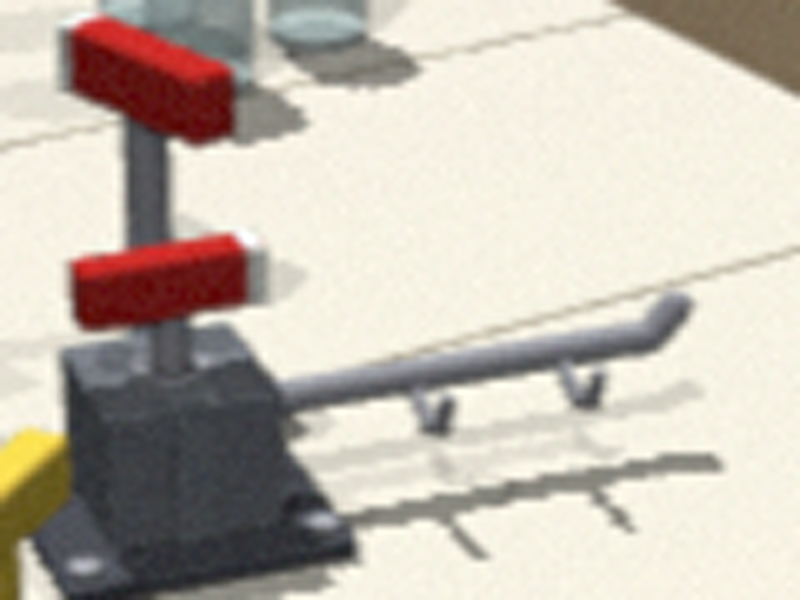

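The crop confirms it: the smaller red pin sits in the block at top (252,208), with its white end towards the rail; the big red one at (197,180) stands free. Now I fit its pose in both views.

```bash
cat > h.py <<'E'
import numpy as np,cv2
from cell import telemetry,cams
from scipy.spatial.transform import Rotation as R
from scipy.optimize import least_squares
C={n:cams.calibration(n) for n in("top","side")}
def proj(n,P):
    c=C[n];p=(np.atleast_2d(P)-c["origin"])@R.from_euler("xyz",c["rotation"],degrees=True).as_matrix()
    p=p@c["K"].T;return p[:,:2]/p[:,2:]
def atz(n,uv,z):
    c=C[n];d=R.from_euler("xyz",c["rotation"],degrees=True).as_matrix()@np.linalg.inv(c["K"])@[*uv,1]
    return c["origin"]+d*(z-c["origin"][2])/d[2]
def tri(a,b):
    return least_squares(lambda p:np.r_[proj("top",p)[0]-a,proj("side",p)[0]-b],[.5,0,.05]).x
def redmask(im,box):
    h=cv2.cvtColor(im,cv2.COLOR_BGR2HSV);m=(((h[...,0]<8)|(h[...,0]>172))&(h[...,1]>130)&(h[...,2]>50)).astype(np.uint8)
    k=np.zeros_like(m);x0,y0,x1,y1=box;k[y0:y1,x0:x1]=1;return m*k
def boxmom(n,x,y,z,yaw,zl=.070,zh=.092):
    P=np.array([[a,b,c] for a in(-.032,.024) for b in(-.008,.008) for c in(zl,zh)])
    P=R.from_euler("z",yaw).apply(P)+[x,y,z]
    hull=cv2.convexHull(proj(n,P).astype(np.float32));return cv2.moments(hull)
def feat(m,th=True):
    return [m["m10"]/m["m00"],m["m01"]/m["m00"],20*.5*np.arctan2(2*m["mu11"],m["mu20"]-m["mu02"])]
def fit(masks,x0,zfix=None):
    obs={n:feat(cv2.moments(k,True)) for n,k in masks.items()}
    def f(p):
        z=zfix if zfix is not None else p[3]
        r=[]
        for n in masks:
            d=np.array(feat(boxmom(n,p[0],p[1],z,p[2])))-obs[n]
            d[2]=20*.5*np.sin(2*d[2]/20); r+=list(d)
        return r
    s=least_squares(f,x0);return s.x,s.fun
E
python3 - <<'E'
from h import *
t=cv2.imread("pics/top0.png");s=cv2.imread("pics/side0.png")
mt=redmask(t,(240,190,270,230));ms=redmask(s,(274,163,306,182))
g=atz("top",(252.5,207),.1);print("guess",g)
for z in(.008,None):
    x,f=fit({"top":mt,"side":ms},[g[0],g[1],-.15]+([] if z else [.008]),z);print(np.round(x,4),np.degrees(x[2]),np.round(f,2))
q=lambda x,y:(170+x/4-.375,110+y/4-.375)
c=[atz("top",q(*p),.006) for p in((297,308),(435,333),(408,487),(263,462))]
print("plate",np.round(np.mean(c,0),4),[np.round(np.linalg.norm(c[i]-c[i-1]),3) for i in range(4)],
 [np.round(np.degrees(np.arctan2(*(a-b)[[1,0]])),1) for a,b in((c[0],c[3]),(c[1],c[2]))],[np.round(np.degrees(np.arctan2(*(a-b)[[1,0]]))-90,1) for a,b in((c[0],c[1]),(c[3],c[2]))])
print("tall pin",tri((197.6,180.3),(287.5,141)))
# cup: rim ellipse centre top, blobs
rt=redmask(t,(340,225,380,262));rs=redmask(s,(295,240,350,305))
for n,k in(("t",rt),("s",rs)):
    cs=max(cv2.findContours(k,0,1)[0],key=cv2.contourArea);print(n,cv2.boundingRect(cs),cv2.minEnclosingCircle(cs))
def cyl(n,p,r=.033,h=.06):
    a=np.linspace(0,6.28,60);P=np.vstack([np.c_[p[0]+r*np.cos(a),p[1]+r*np.sin(a),0*a+z] for z in(0,h)])
    m=cv2.moments(cv2.convexHull(proj(n,P).astype(np.float32)));return np.array([m["m10"],m["m01"]])/m["m00"]
def hm(k):
    cs=max(cv2.findContours(k,0,1)[0],key=cv2.contourArea);m=cv2.moments(cv2.convexHull(cs));return np.array([m["m10"],m["m01"]])/m["m00"]
for use in(("t","top",rt),),(("s","side",rs),),(("t","top",rt),("s","side",rs)):
    r=least_squares(lambda p:np.r_[tuple(cyl(n,p)-hm(k) for _,n,k in use)],[.4,0]);print("cup",r.x,r.fun)
print("glass",atz("top",(243,246),.08), "blue",atz("top",(402,250),.06),"yellow",atz("top",(291,252),.08))
E
```

```text
guess [0.5392195  0.21115887 0.1       ]
[ 0.5408  0.2129 -0.15  ] -8.594366926962348 [0.09 0.2  0.08 0.21 0.45 0.26]
[ 0.5398  0.2118 -0.15    0.0102] -8.594366926962348 [ 0.43  0.59  0.08 -0.01 -0.2   0.27]
plate [0.5419 0.2107 0.006 ] [np.float64(0.099), np.float64(0.088), np.float64(0.098), np.float64(0.092)] [np.float64(-10.7), np.float64(-8.6)] [np.float64(-9.3), np.float64(-8.8)]
tall pin [0.59971952 0.33930834 0.10546743]
t (348, 230, 27, 26) ((361.211181640625, 242.68634033203125), 13.620513916015625)
s (302, 247, 40, 52) ((321.5, 272.7173767089844), 26.4260196685791)
cup [ 0.46105799 -0.04781542] [-2.74603394e-07 -9.17754193e-07]
cup [ 0.45951016 -0.04229242] [ 1.35473346e-06 -1.45391255e-08]
cup [ 0.46003648 -0.04432407] [-1.42827521  0.39688634  0.91511996  0.5657391 ]
glass [0.44854612 0.23340607 0.08      ] blue [ 0.44524202 -0.1437893   0.06      ] yellow [0.43635601 0.12041254 0.08      ]
```

```bash
sed -i 's/least_squares(f,x0)/least_squares(f,x0,diff_step=2e-2)/' h.py; python3 - <<'E'
from h import *
t=cv2.imread("pics/top0.png");s=cv2.imread("pics/side0.png")
mt=redmask(t,(240,190,270,230));ms=redmask(s,(274,163,306,182))
for M in({"top":mt},{"side":ms},{"top":mt,"side":ms}):
    x,f=fit(M,[.54,.212,-.13],.008);print(np.round(x,4),np.degrees(x[2]),np.round(f,2))
o=telemetry.get_obs();R0=R.from_euler("xyz",o["tool_rot"],degrees=True)
print(R0.inv().apply(np.array([.5405,.2125,.2216])-o["tool_pos"])*1000)
E
```

```text
[ 0.5413  0.2131 -0.1459] -8.357283137029407 [ 0. -0.  0.]
[ 0.5415  0.2152 -0.1229] -7.043855519434173 [ 0. -0. -0.]
[ 0.5411  0.2136 -0.1415] -8.105573918613546 [-0.21  0.08 -0.09  0.16  0.31  0.18]
[-4.11463900e+02 -2.39711151e+02  4.06786141e-01]
```

Emit:
arm_command(
  series="-17 -10 -5 0 0; -25 -15 0 0 0; -34 -20 0 0 0; -34 -20 0 0 0; -34 -20 0 0 0; -34 -20 0 0 0; -34 -20 0 0 0; -34 -20 0 0 0; -34 -20 0 0 0; -34 -20 0 0 0; -34 -20 0 0 0; -34 -20 0 0 0; -25 -10 0 0 0; -4 0 0 0 0; 0 0 0 -0.09 0; 0 0 0 -0.09 0; 0 0 0 -0.09 0; 0 0 0 0 0",
  squeeze=40,
)

```text
time_s: 1.6
tool_pos: [0.5417, 0.2178, 0.227]
tool_rot: [-180.0, -0.1, 172.2]
force: [0.2, -0.2, -0.4]
grip_width: 0.0873
grasp_force: 0.0
```

Emit:
arm_command(
  series="0 -4.5 20 0 0; 0 0 30 0 0; 0 0 30 0 0; 0 0 30 0 0; 0 0 20 0 0; 0 0 10 0 0; 0 0 5 0 0; 0 0 0 0 0; 0 0 0 0 0",
)

```text
time_s: 2.35
tool_pos: [0.5423, 0.2135, 0.0837]
tool_rot: [179.9, 0.1, 172.0]
force: [0.0, -0.4, 0.7]
grip_width: 0.087
grasp_force: 0.0
```

```bash
python3 - <<'E'
from h import *
t=cams.read_camera("top");s=cams.read_camera("side")
a=cv2.resize(t[140:260,190:320],(390,360),interpolation=cv2.INTER_CUBIC)
b=cv2.resize(s[110:230,230:360],(390,360),interpolation=cv2.INTER_CUBIC)
cv2.imwrite("pics/d1.png",np.hstack([cv2.convertScaleAbs(a,alpha=1.5),b]))
print(telemetry.get_obs()["tool_pos"])
E
```

```text
[0.54269758 0.21356595 0.08430508]
```

View pics/d1.png

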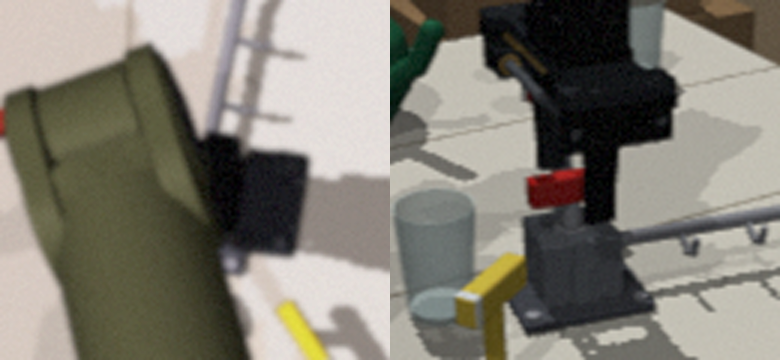

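The near finger at (600,185) and far finger at (545,145) straddle the red bar at (555,188), with clearance to the block. I'll lower and close.

Emit:
arm_command(
  series="0 0 7 0 0; 0 0 6 0 0; 0 0 0 0 0; 0 0 0 0 255; 0 0 0 0 255; 0 0 0 0 255; 0 0 0 0 255; 0 0 0 0 255; 0 0 0 0 255; 0 0 0 0 255; 0 0 0 0 255; 0 0 0 0 255",
  squeeze=55,
)

```text
time_s: 3.45
tool_pos: [0.5415, 0.2129, 0.0696]
tool_rot: [180.0, 0.0, 172.0]
force: [0.4, 0.2, -0.8]
grip_width: 0.0348
grasp_force: 0.0
```

Emit:
arm_command(
  series="0 0 0 0 255; 0 0 0 0 255; 0 0 0 0 255; 0 0 0 0 255; 0 0 0 0 255; 0 0 0 0 255",
)

```text
time_s: 3.95
tool_pos: [0.5416, 0.2137, 0.0697]
tool_rot: [179.9, 0.0, 172.1]
force: [0.3, 2.2, -0.7]
grip_width: 0.0153
grasp_force: 55.0
```

Emit:
arm_command(
  series="0 0 -0.4 -0.09 255; 0 0 -0.4 -0.09 255; 0 0 -0.4 -0.09 255; 0 0 -0.4 -0.09 255; 0 0 -0.4 -0.09 255; 0 0 0 -0.07 255; 0 0 0 0 255; 0 0 0 0 255",
)

```text
time_s: 4.62
tool_pos: [0.5405, 0.2139, 0.0705]
tool_rot: [179.9, -0.1, -158.2]
force: [-0.3, 5.7, -8.5]
grip_width: 0.0156
grasp_force: 55.0
```

Emit:
arm_command(
  series="0 0 -0.8 0.1 255; 0 0 -0.8 0.105 255; 0 0 -0.8 0.105 255; 0 0 -0.8 0.105 255; 0 0 -0.8 0.105 255; 0 0 -0.8 0.105 255; 0 0 -0.8 0.105 255; 0 0 -0.8 0.105 255; 0 0 -0.8 0.105 255; 0 0 -0.8 0.105 255; 0 0 0 0 255; 0 0 0 0 255; 0 0 0 0 255",
)

```text
time_s: 5.7
tool_pos: [0.5407, 0.2125, 0.0779]
tool_rot: [-179.9, -0.0, 142.1]
force: [4.0, 3.0, -18.6]
grip_width: 0.0156
grasp_force: 55.0
```

Emit:
arm_command(
  series="0 0 -1 -0.1 255; 0 0 -1 -0.105 255; 0 0 -1 -0.105 255; 0 0 -1 -0.105 255; 0 0 -1 -0.105 255; 0 0 -1 -0.105 255; 0 0 -1 -0.105 255; 0 0 -1 -0.105 255; 0 0 -1 -0.105 255; 0 0 -1 -0.105 255; 0 0 0 0 255",
)

```text
time_s: 6.62
tool_pos: [0.5404, 0.2135, 0.0887]
tool_rot: [179.9, -0.1, -157.8]
force: [1.1, 5.3, -15.0]
grip_width: 0.0157
grasp_force: 55.0
```

Emit:
arm_command(
  series="0 0 -1 0.1 255; 0 0 -1 0.105 255; 0 0 -1 0.105 255; 0 0 -1 0.105 255; 0 0 -1 0.105 255; 0 0 -1 0.105 255; 0 0 -1 0.105 255; 0 0 -1 0.105 255; 0 0 -1 0.105 255; 0 0 -1 0.105 255; 0 0 0 0 255; 0 0 0 0 255",
)

```text
time_s: 7.62
tool_pos: [0.5402, 0.2126, 0.0985]
tool_rot: [-179.9, -0.1, 142.2]
force: [0.6, 3.1, -16.9]
grip_width: 0.0159
grasp_force: 55.0
```

```bash
python3 - <<'E'
from h import *
s=cams.read_camera("side")
cv2.imwrite("pics/e1.png",cv2.resize(s[90:230,230:390],(640,560),interpolation=cv2.INTER_CUBIC))
o=telemetry.get_obs();print(o["tool_pos"],o["tool_rot"],o["force"])
E
```

```text
[0.5402429  0.21261493 0.09847934] [-1.79859639e+02 -8.64415641e-02  1.42169026e+02] [  0.70358341   3.77132989 -17.33557717]
```

View pics/e1.png

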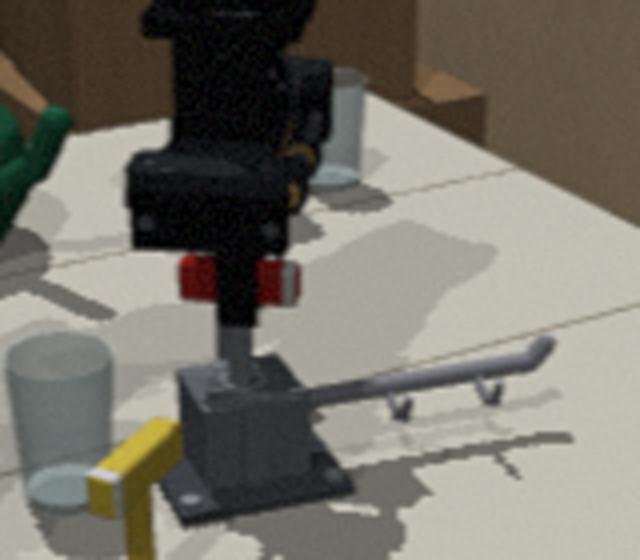

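The bar at (240,280) has come up firmly held, with the shaft showing below it over the block and no slip. I'll keep working it out.

Emit:
arm_command(
  series="0 0 -1 -0.1 255; 0 0 -1 -0.105 255; 0 0 -1 -0.105 255; 0 0 -1 -0.105 255; 0 0 -1 -0.105 255; 0 0 -1 -0.105 255; 0 0 -1 -0.105 255; 0 0 -1 -0.105 255; 0 0 -1 -0.105 255; 0 0 -1 -0.105 255; 0 0 0 0 255",
)

```text
time_s: 8.58
tool_pos: [0.541, 0.2136, 0.1098]
tool_rot: [179.9, -0.0, -157.9]
force: [-0.8, 4.3, -11.7]
grip_width: 0.0157
grasp_force: 55.1
```

Emit:
arm_command(
  series="0 0 -1.2 0.1 255; 0 0 -1.2 0.105 255; 0 0 -1.2 0.105 255; 0 0 -1.2 0.105 255; 0 0 -1.2 0.105 255; 0 0 -1.2 0.105 255; 0 0 -1.2 0 255; 0 0 -1.2 0 255; 0 0 -1.2 0 255; 0 0 -3 0 255; 0 0 -4 0 255; 0 0 -10 0 255; 0 0 -15 0 255; 0 0 -20 0 255; 0 0 -20 0 255; 0 0 -20 0 255; 0 0 -10 0 255; 0 0 0 0 255; 0 0 0 0 255",
)

```text
time_s: 10.17
tool_pos: [0.5417, 0.213, 0.2227]
tool_rot: [180.0, 0.0, 166.0]
force: [-1.1, -0.1, -2.0]
grip_width: 0.0153
grasp_force: 55.0
```

```bash
python3 - <<'E'
from h import *
s=cams.read_camera("side");t=cams.read_camera("top")
cv2.imwrite("pics/f1.png",cv2.resize(s[20:300,230:390],(343,600),interpolation=cv2.INTER_CUBIC))
o=telemetry.get_obs();print(o["tool_pos"],o["tool_rot"],o["force"],o["grip_width"])
print(proj("side",o["tool_pos"]+[0,0,.019]),proj("side",o["tool_pos"]+[0,0,.019-.081]))
r=redmask(t,(340,225,385,265));print(cv2.moments(r,True)["m00"])
E
```

```text
[0.54074778 0.21268931 0.22096282] [-1.79916206e+02 -1.00341168e-01  1.66040637e+02] [-0.73683855  0.85087571 -1.97275613] 0.015532994580278228
[[289.0189886  102.35827022]] [[289.86066148 141.15969684]]
528.0
```

View pics/f1.png

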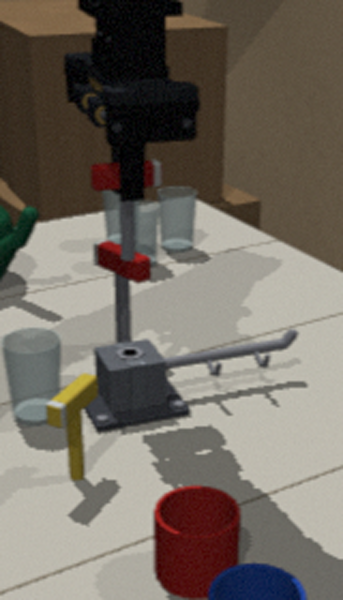

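The pin is fully out and vertical: its bar is at crop (124,175), which agrees with the prediction, and the bore is empty at (130,352). I'll carry it over the red cup.

Emit:
arm_command(
  series="0 -6 0 0 255; 1 -14 0 0 255; 1 -20 0 0 255; 2 -25 0 0 255; 2 -25 0 0 255; 2 -25 0 0 255; 2 -25 0 0 255; 2 -25 0 0 255; 2 -25 0 0 255; 1 -25 0 0 255; 1 -22 0 0 255; 0 -16 0 0 255; 0 -10 0 0 255; 0 -5 0 0 255; 0 -2 0 0 255; 0 0 0 0 255; 0 0 0 0 255; 0 0 0 0 255",
)

```text
time_s: 11.77
tool_pos: [0.461, -0.0441, 0.2222]
tool_rot: [-180.0, -0.0, 166.1]
force: [0.2, -0.4, -0.4]
grip_width: 0.0153
grasp_force: 55.0
```

```bash
python3 - <<'E'
from h import *
s=cams.read_camera("side")
o=telemetry.get_obs();p=o["tool_pos"];print(p,o["tool_rot"],o["force"],o["grip_width"])
f=proj("side",p-[0,0,.0617])[0];g=proj("side",[.4600,-.045,.06])[0];print("foot",f,"rimcentre pred",g)
cv2.imwrite("pics/g1.png",cv2.resize(s[120:320,250:400],(450,600),interpolation=cv2.INTER_CUBIC))
E
```

```text
[ 0.46097616 -0.04421065  0.22222468] [-1.79993619e+02 -1.21024740e-02  1.66134672e+02] [-0.48873305  0.3891127   0.04810706] 0.015694991330113726
foot [323.48673121 203.33644234] rimcentre pred [322.10034564 257.36009561]
```

View pics/g1.png

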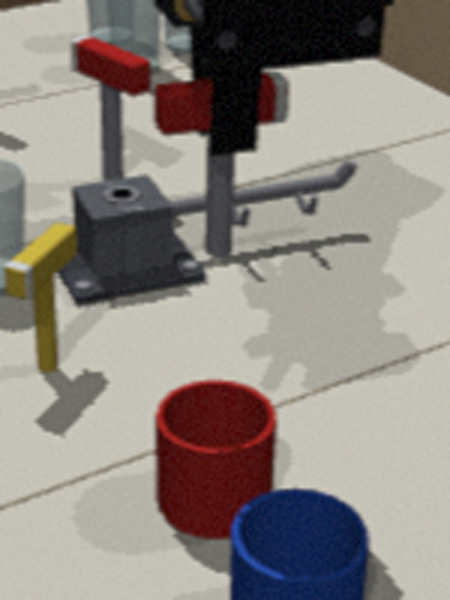

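The foot at crop (218,250), i.e. (322.7,203), is where predicted and above the red cup's rim centre at (216,415), i.e. (322,258). I'll lower it.

Emit:
arm_command(
  series="0 0 6 0 255; 0 0 12 0 255; 0 0 16 0 255; 0 0 16 0 255; 0 0 16 0 255; 0 0 16 0 255; 0 0 15 0 255; 0 0 15 0 255; 0 0 12 0 255; 0 0 10 0 255; 0 0 8 0 255; 0 0 5 0 255; 0 0 3 0 255; 0 0 0 0 255; 0 0 0 0 255",
)

```text
time_s: 13.07
tool_pos: [0.4612, -0.0452, 0.0727]
tool_rot: [180.0, 0.0, 166.0]
force: [-0.2, -0.1, -1.3]
grip_width: 0.0155
grasp_force: 55.0
```

Emit:
arm_command(
  series="0 0 1 0 255; 0 0 1 0 255; 0 0 1 0 255; 0 0 1 0 255; 0 0 0 0 255; 0 0 0 0 255",
)

```text
time_s: 13.57
tool_pos: [0.4608, -0.0452, 0.0683]
tool_rot: [180.0, 0.0, 166.0]
force: [0.7, 0.1, -0.4]
grip_width: 0.0153
grasp_force: 55.0
```

Emit:
arm_command(
  series="0 0 0.7 0 255; 0 0 0.7 0 255; 0 0 0.7 0 255; 0 0 0 0 255; 0 0 0 0 255; 0 0 0 0 255",
)

```text
time_s: 14.07
tool_pos: [0.4608, -0.0452, 0.0663]
tool_rot: [180.0, 0.0, 166.0]
force: [0.6, 0.5, -0.8]
grip_width: 0.0154
grasp_force: 55.0
```

Emit:
arm_command(
  series="0 0 0.6 0 255; 0 0 0.6 0 255; 0 0 0 0 255; 0 0 0 0 255; 0 0 0 0 255",
)

```text
time_s: 14.48
tool_pos: [0.4612, -0.0452, 0.0656]
tool_rot: [180.0, 0.0, 166.0]
force: [-0.9, 1.0, 5.5]
grip_width: 0.0156
grasp_force: 55.0
```

Emit:
arm_command(
  series="0 0 0 0 255; 0 0 0 0 255; 0 0 0 0 200; 0 0 0 0 190; 0 0 0 0 180; 0 0 0 0 160; 0 0 0 0 130; 0 0 0 0 100; 0 0 0 0 60; 0 0 0 0 0; 0 0 0 0 0; 0 0 0 0 0; 0 0 0 0 0; 0 0 0 0 0; 0 0 0 0 0; 0 0 0 0 0",
  squeeze=8,
)

```text
time_s: 15.82
tool_pos: [0.4608, -0.0451, 0.0651]
tool_rot: [180.0, 0.0, 166.0]
force: [0.5, 0.6, 0.1]
grip_width: 0.0849
grasp_force: 0.0
```

```bash
python3 - <<'E'
from h import *
s=cams.read_camera("side")
o=telemetry.get_obs();print(o["tool_pos"],o["force"],o["grip_width"],o["grasp_force"])
cv2.imwrite("pics/k1.png",cv2.resize(s[150:350,250:400],(450,600),interpolation=cv2.INTER_CUBIC))
E
```

```text
[ 0.4608334  -0.04515084  0.06506304] [ 0.39523254 -0.65154427  0.5076548 ] 0.0862416067881399 0.0
```

View pics/k1.png

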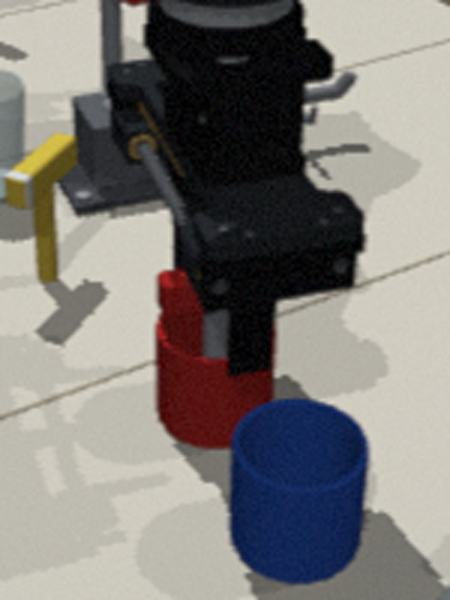

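The pin is in the upright red cup, with its bar's red end near (172,290) leaning a little. The gripper is open and no force shows, so I rise slowly.

Emit:
arm_command(
  series="0 0 -3 0 0; 0 0 -4 0 0; 0 0 -5 0 0; 0 0 -6 0 0; 0 0 -8 0 0; 0 0 -10 0 0; 0 0 -12 0 0; 0 0 -15 0 0; 0 0 -20 0 0; 0 0 -25 0 0; 0 0 -25 0 0; 0 0 -20 0 0; 0 0 -10 0 0; 0 0 0 0 0; 0 0 0 0 0; 0 0 0 0 0; 0 0 0 0 0",
)

```text
time_s: 17.28
tool_pos: [0.4599, -0.0451, 0.2266]
tool_rot: [-179.9, -0.1, 166.0]
force: [0.7, 1.1, -0.4]
grip_width: 0.0872
grasp_force: 0.0
```

```bash
python3 - <<'E'
from h import *
s=cams.read_camera("side")
o=telemetry.get_obs();print(o["tool_pos"],o["force"])
cv2.imwrite("pics/m1.png",cv2.resize(s[150:350,250:400],(450,600),interpolation=cv2.INTER_CUBIC))
E
```

```text
[ 0.45998956 -0.04517748  0.22669866] [-0.48858019 -0.43351782  0.2128022 ]
```

View pics/m1.png

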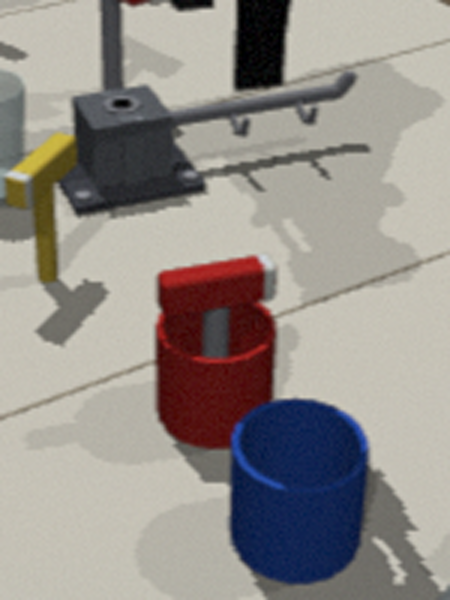

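The pin stands upright in the red cup, with its bar at (215,285) above the rim. The cup is upright and the gripper is clear of it.

```bash
python3 -c "
from cell import env
print(env.sign_off())"
```

```text
the job is handed in; nothing more can be done
None
```

The red pin was twisted about 30° each way while being pulled up, came free, and was lowered to the red cup's floor before release; it stood upright in the upright cup when I handed the job in, though sign-off returned no verdict.

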